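Set the press feet of a bonding jig

TASK

A ceramic strip has just been glued in the black bonding jig: with a closed fingertip, gently press the push disc of each of its three press feet all the way down onto the strip, the middle one first, then the one next to the carrying handle, then the one at the plain end, finishing each before starting the next. The strip is brittle, so push no harder than a light touch needs; do not grip, lift or shove the jig, and leave everything around it where it is.

Things in the scene. Friction and masses are not known exactly. Their poses are not given: they have to be found in the camera images.
- jig: bonding jig standing loose on the steel table: black plate 260 x 116 x 12 mm (about 1.5 kg) with a white ceramic strip along its middle and three dark bridges (60 mm wide across the strip, top 50 mm above the table) spaced 75 mm apart along it. Origin: centre of the plate's underside; its x axis runs along the strip towards the end with the carrying handle, z up. It may lie turned any way round.
- foot_middle_top (a point): push disc of the press foot of the middle bridge: on a vertical pin in the middle bridge. Aluminium, 24 mm across, 8 mm thick. This point: centre of its upper face, 70 mm above the table when fully up, 58 mm when fully down and let go. It sits on a cushion spring (2 N per mm, 6 mm of give), so it dips further under the finger: about 55 mm when fully down under 6 N.
- foot_handle_top (a point): push disc of the press foot nearest the carrying handle: on a vertical pin in the handle-end bridge. Aluminium, 24 mm across, 8 mm thick. This point: centre of its upper face, 70 mm above the table when fully up, 58 mm when fully down and let go. It sits on a cushion spring (2 N per mm, 6 mm of give), so it dips further under the finger: about 55 mm when fully down under 6 N. At jig x = +75 mm.
- foot_plain_top (a point): push disc of the press foot at the plain end (no handle): on a vertical pin in the plain-end bridge. Aluminium, 24 mm across, 8 mm thick. This point: centre of its upper face, 70 mm above the table when fully up, 58 mm when fully down and let go. It sits on a cushion spring (2 N per mm, 6 mm of give), so it dips further under the finger: about 55 mm when fully down under 6 N. At jig x = -75 mm.
- foot_middle (a joint): how far the pin of the middle press foot is pushed down, m: 0 fully up, 0.012 fully down. It starts somewhere between 0 and 0.002. It slides against about 2.5 N of friction, has no spring, and stays where it is left. At 0.012 its pad meets the strip and it stops, and only the disc's cushion spring still gives.
- foot_handle (a joint): how far the pin of the handle-end press foot is pushed down, m: 0 fully up, 0.012 fully down. It starts somewhere between 0 and 0.002. It slides against about 2.5 N of friction, has no spring, and stays where it is left. At 0.012 its pad meets the strip and it stops, and only the disc's cushion spring still gives.
- foot_plain (a joint): how far the pin of the plain-end press foot is pushed down, m: 0 fully up, 0.012 fully down. It starts somewhere between 0 and 0.002. It slides against about 2.5 N of friction, has no spring, and stays where it is left. At 0.012 its pad meets the strip and it stops, and only the disc's cushion spring still gives.
- jig_handle (a point): top of the middle of the jig's carrying handle, a steel hoop of 10 mm round bar, 94 mm wide across the jig, 55 mm above the table, 46 mm beyond the handle-end foot at one end of the plate. Not needed for the job.
- jig_plain_edge (a point): middle of the upper edge of the plate's plain end, 12 mm above the table.
- spare_pin: stepped brass pin, 16 mm across at the foot, 32 mm tall, standing on the jig plate beside the strip, between the middle and handle-end bridges, 43 mm off the centre line. Origin: centre of its underside. Loose bystander, to be left alone.
- thumb_nut: steel thumb nut, 18 mm across, 20 mm tall, standing on the jig plate on the other side of the strip, between the middle and plain-end bridges, 43 mm off the centre line. Origin: centre of its underside. Loose bystander, to be left alone.
- bottle: white plastic bottle, 60 mm across, 150 mm tall, left of the jig. Origin: centre of its underside. Loose bystander, to be left alone.
- beaker: glass beaker, 66 mm across, 75 mm tall, right of the jig. Origin: centre of its underside. Loose bystander, to be left alone.
- meter: grey hand-held humidity meter, lying flat, body 150 x 55 x 26 mm with a 60 mm probe, at the near right. Origin: centre of the body's underside. Loose bystander, to be left alone.
- weight: steel cylinder weight, 48 mm across, 40 mm tall, left of the jig. Origin: centre of its underside. Loose bystander, to be left alone.

How it is judged:
By the outcome, as a careful person would: the job done as asked, in the order asked, and still so for the second after the job is handed in, with the robot touching nothing.
It also fails if it takes over 42 s, if anything falls off the work surface, if the arm or the gripper's body presses on something with over 40 N, if the wrist force passes 120 N, or if a joint passes its speed limit or range.

ROBOT

A 6-joint arm with a two-finger parallel gripper is mounted at the origin on the work surface. World frame = base frame: x ahead of the robot, y to its left, z up, the work surface at z = 0. Lengths are in m, angles in rad, forces in N, time in s.
With the tool pointing down it reaches from about 0.325 to 0.775 m from the base axis. Payload 9.3 kg.
Tool frame: the origin (TCP) lies on the centre line of the jaws, within the pads' length; the fingertips stand 8 mm ahead of it and the grasp point (between the pads) lies 11 mm behind it; z points along the fingers, y is the line along which they close (so a half turn about z gives the same grasp; the last joint's range is limited). The gripper opens to 85 mm and grips with 20 to 120 N. Pads are 22 mm wide; open, the fingers measure 114 mm over their backs; the gripper's body (76 mm by 85 mm) begins 54 mm behind the grasp point. The pads swing forward as they close: fully open they stand 13 mm farther back than shut.
Start: joints at [-1.466, 0.259, 0.021, 1.334, 0, 1.418], TCP at [0.14, -0.532, 0.239] pointing down, gripper open.
Joint ranges: [-3.04, 3.04], [-0.91, 1.82], [-1.04, 1.36], [-1.92, 1.95], [-1.52, 1.45], [-3.14, 3.14]. Speed limits (rad/s): [2.22, 2.22, 2.79, 3.14, 3.14, 3.14].

INTERFACE

Orientations are given as [roll, pitch, yaw] about the fixed x, y, z axes, in that order (R = Rz(yaw) Ry(pitch) Rx(roll)).
In Python, from rig import manip gives the robot as it stands. The module is installed in compiled form; this text tells all that it offers.
- The arm moves only by the shell command python3 -m jog 'ROWS' [FORCE]. ROWS is text: rows parted by semicolons, each of 7 numbers parted by spaces: the shift along the tool's x, y, z normalised to -1 to 1, where 1 is 120 mm, then the turn, a rotation vector about the tool's x, y, z normalised to -1 to 1, where 1 is pi rad, then the opening, from 0 (shut) to 1 (fully open). In form: dx dy dz rx ry rz grip; .... A call has 1 to 20 rows; each row is the pose to reach, as a shift and turn from the pose commanded when the call began, along the tool's axes at that moment, turning the shorter way round; what a row does not reach only later rows make up. A row lasts 1/12 s, in which the tool goes at most 41.7 mm and 7.16 degrees, less where a joint would pass 70% of its speed; a pose out of reach is approached as far as the arm can. A call with a number of a shift or a turn outside -1 to 1 is refused whole. A call with a gripper value outside its range is refused whole. The fingers move at their own pace and stop on an object; FORCE is the grip in N (left out, the last holds). Time passes only in rows, so rows that repeat a pose let the fingers close. It gives the time, the measured TCP pose, the force, the opening and the grip force at its end, in the units of the state.
- manip.observe(): the state, without advancing time (a new reading comes with each control period).
- manip.capture(name): name is "scene" or "top" or "wrist"; returns the picture (384x512x3 uint8, red, green, blue); there is no depth.
- manip.get_calibration(name): a dict with "camera_matrix" (3x3 intrinsics, pixels), "origin" and "orientation" of the camera in the world. Camera axes: x right, y up, looking along -z (the intrinsics and any distortion apply to the point x, -y, -z); pixel columns grow to the right and rows downward; lengths in m; the calibration is good to about 2 mm. A picture is of the moment at which its call begins: read the wrist's pose just before it. get_calibration takes no time and is no camera call; for the wrist camera it gives the pose at the moment of the call.
- manip.close_job(): hands the job in; it is judged then, once.
The state is a dict: "clock": time; "joints": joint angles; "qd": joint speeds; "effort": joint torques, N m; "tcp_pos": TCP position; "orientation": TCP orientation; "ft_force": force on the tool from outside, world axes, zero at the start; "ft_torque": the same for the moment, N m; "grip_width": finger opening in m; "grip_force": force on a finger pad.
Only numpy, scipy, OpenCV 4.12 (cv2) and the standard library are available. Lean on these libraries where they do the work, as an engineer would, in place of code of your own. Each camera call takes 0.05 s, during which the arm holds its last target. There are 200 camera calls.

## Working session

There is one attempt and no reset: what is moved stays moved. The work goes in short steps, Python scripts to look and compute and a shell command to move; the robot and the scene stay as the last step left them, time stands still between calls to the robot, and variables do not carry over. Pictures are saved under pics/ and viewed, at most 10 in all, crops included, and the job is handed in when it is done.

```bash
mkdir -p pics; python3 - <<'E'
from rig import manip
import cv2,numpy as np
np.set_printoptions(precision=4,suppress=True)
s=manip.observe();print({k:np.round(v,4) for k,v in s.items()})
for n in("scene","top"):
    im=manip.capture(n);c=manip.get_calibration(n);print(n,c)
    cv2.imwrite(f"pics/{n}0.png",im[:,:,::-1])
E
```

```text
{'clock': np.float64(0.0), 'joints': array([-1.4656,  0.2592,  0.0207,  1.3337, -0.    ,  1.4182]), 'qd': array([-0.0005, -0.0005, -0.0003,  0.    , -0.0004, -0.0015]), 'effort': array([ -0.0004, -55.5634,  34.4529,   0.0138,  -0.0003,  -0.    ]), 'tcp_pos': array([ 0.1402, -0.5316,  0.2387]), 'orientation': array([-3.1403, -0.0002,  0.2577]), 'ft_force': array([ 0.5174,  0.7194, -0.9671]), 'ft_torque': array([-0.008 ,  0.0302,  0.0125]), 'grip_force': np.float64(0.0), 'grip_width': np.float64(0.0859)}
scene {'camera_matrix': array([[377.096 ,   0.    , 263.5347],
       [  0.    , 377.096 , 191.2491],
       [  0.    ,   0.    ,   1.    ]]), 'origin': array([ 1.1541, -0.3683,  0.8782]), 'orientation': array([0.7371, 0.0069, 1.0546])}
top {'camera_matrix': array([[358.1557,   0.    , 264.0132],
       [  0.    , 358.1557, 189.9989],
       [  0.    ,   0.    ,   1.    ]]), 'origin': array([ 0.4009, -0.007 ,  1.0158]), 'orientation': array([ 0.1265,  0.0219, -1.5535])}
```

View pics/top0.png

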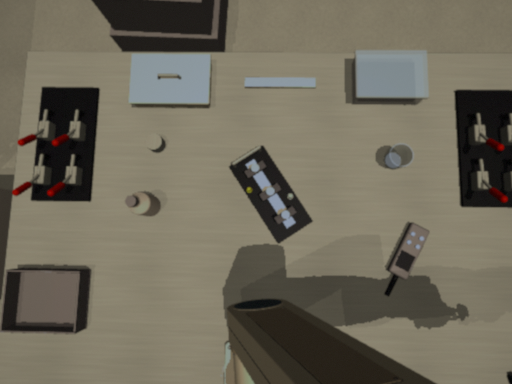

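View pics/scene0.png

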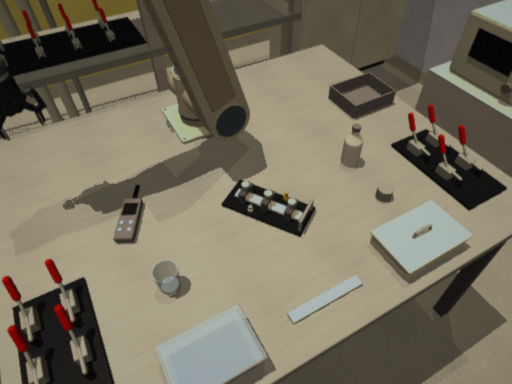

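Both views show the jig at about (270,193) in top and (268,205) in scene. The handle looks to be at the upper-left end in top. I'll enlarge both.

```bash
python3 - <<'E'
import cv2,numpy as np
a=cv2.imread("pics/top0.png")[140:250,222:322];b=cv2.imread("pics/scene0.png")[170:240,215:325]
f=lambda i,k:cv2.resize(i,None,fx=k,fy=k,interpolation=cv2.INTER_CUBIC)
A=f(a,5);B=f(b,5);A=cv2.convertScaleAbs(A,alpha=1.3);B=cv2.convertScaleAbs(B,alpha=1.3)
cv2.imwrite("pics/c1.png",A);cv2.imwrite("pics/c2.png",B);print(A.shape,B.shape)
E
```

```text
(550, 500, 3) (350, 550, 3)
```

View pics/c1.png

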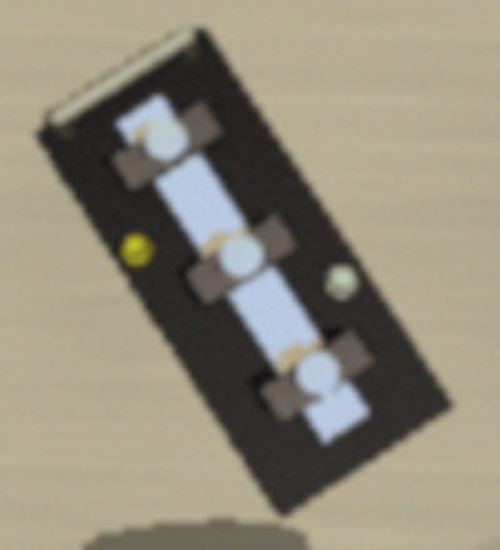

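View pics/c2.png

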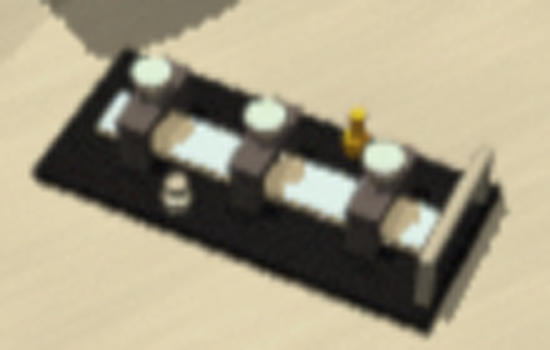

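In the top crop the discs are at handle (167,139), middle (241,256) and plain (318,373). In the scene crop they are at plain (151,71), middle (265,114) and handle (384,157). Next I triangulate them.

```bash
cat > h.py <<'E'
import numpy as np
from scipy.spatial.transform import Rotation as R
from rig import manip
def ray(cal,u,v):
    K=np.array(cal["camera_matrix"]);d=np.linalg.inv(K)@[u,v,1];d=d*[1,-1,-1]
    d=R.from_euler('xyz',cal["orientation"]).as_matrix()@d
    return np.array(cal["origin"]),d/np.linalg.norm(d)
def tri(rays):
    A=sum(np.eye(3)-np.outer(d,d) for o,d in rays);b=sum((np.eye(3)-np.outer(d,d))@o for o,d in rays)
    p=np.linalg.solve(A,b);return p,[np.linalg.norm(np.cross(p-o,d)) for o,d in rays]
def atz(r,z): o,d=r;return o+d*(z-o[2])/d[2]
def project(cal,p):
    q=R.from_euler('xyz',cal["orientation"]).inv().apply(np.array(p)-cal["origin"])*[1,-1,-1]
    u=np.array(cal["camera_matrix"])@q;return u[:2]/u[2]
E
python3 - <<'E'
from h import *
np.set_printoptions(precision=4,suppress=True)
T=manip.get_calibration("top");S=manip.get_calibration("scene")
f=lambda x,o:(x+.5)/5-.5+o
P={}
for n,a,b in(("mid",(241,256),(265,114)),("handle",(167,139),(384,157)),("plain",(318,373),(151,71))):
    r1=ray(T,f(a[0],222),f(a[1],140));r2=ray(S,f(b[0],215),f(b[1],170))
    p,e=tri([r1,r2]);P[n]=p;print(n,p,np.array(e),atz(r1,.069)[:2],atz(r2,.069)[:2],np.hypot(*p[:2]))
d=P["handle"]-P["plain"];print(np.linalg.norm(d),np.degrees(np.arctan2(d[1],d[0])),P["mid"]-(P["handle"]+P["plain"])/2)
E
```

```text
mid [ 0.5193 -0.0002  0.065 ] [0.0006 0.0006] [0.5191 0.0003] [ 0.5222 -0.0026] 0.5193117713972721
handle [0.5823 0.041  0.0662] [0.0003 0.0003] [0.5819 0.0411] [0.5842 0.0393] 0.5837670708734406
plain [ 0.4572 -0.0421  0.0665] [0.0008 0.0008] [ 0.4575 -0.0413] [ 0.459  -0.0439] 0.4591723223561994
0.15017973400072532 33.59849026425777 [-0.0005  0.0003 -0.0014]
```

```bash
for i in 1; do :; done
python3 -m jog '0.838 -0.694 0 0 0 0 0; 0.838 -0.694 0 0 0 0 0; 0.838 -0.694 0 0 0 0 0; 0.838 -0.694 0 0 0 0 0'
python3 -m jog '0.838 -0.694 0 0 0 0 0; 0.838 -0.694 0 0 0 0 0; 0.838 -0.694 0 0 0 0 0; 0.838 -0.694 0 0 0 0 0'
python3 -m jog '0.838 -0.694 0 0 0 0 0; 0.838 -0.694 0 0 0 0 0; 0.838 -0.694 0 0 0 0 0; 0.838 -0.694 0 0 0 0 0'
python3 -m jog '0.838 -0.694 0 0 0 0 0; 0.838 -0.694 0 0 0 0 0; 0.838 -0.694 0 0 0 0 0; 0.838 -0.694 0 0 0 0 0'
python3 -m jog '0.838 -0.694 0.32 0 0 -0.105 0; 0.838 -0.694 0.32 0 0 -0.105 0; 0.838 -0.694 0.32 0 0 -0.105 0; 0.838 -0.694 0.32 0 0 -0.105 0; 0.838 -0.694 0.32 0 0 -0.105 0; 0.838 -0.694 0.32 0 0 -0.105 0; 0.838 -0.694 0.32 0 0 -0.105 0'
python3 - <<'E'
from h import *
import cv2
s=manip.observe();print(s["clock"],s["tcp_pos"],s["orientation"],s["ft_force"],s["grip_width"])
c=manip.get_calibration("wrist");im=manip.capture("wrist");print(c)
for p in((.520,-.0008,.069),(.5825,.0405,.069),(.4577,-.0423,.069)):print(project(c,p))
cv2.imwrite("pics/w1.png",cv2.resize(im[:,:,::-1],(768,576),interpolation=cv2.INTER_CUBIC))
E
```

```text
clock: 0.43
tcp_pos: [0.2183, -0.4209, 0.2394]
orientation: [-3.14, -0.001, 0.26]
ft_force: [-0.3, -0.6, -0.4]
grip_width: 0.0389
grip_force: 0.0
clock: 0.77
tcp_pos: [0.2942, -0.315, 0.2394]
orientation: [-3.14, -0.001, 0.261]
ft_force: [-0.3, -0.1, 0.1]
grip_width: 0.0
grip_force: 0.0
clock: 1.1
tcp_pos: [0.3703, -0.2091, 0.2393]
orientation: [-3.141, -0.001, 0.262]
ft_force: [-0.7, -0.5, -0.3]
grip_width: -0.0002
grip_force: 0.0
clock: 1.43
tcp_pos: [0.4465, -0.1032, 0.239]
orientation: [-3.14, -0.001, 0.262]
ft_force: [-1.1, 0.6, -0.7]
grip_width: -0.0
grip_force: 0.0
clock: 2.02
tcp_pos: [0.5199, -0.002, 0.2011]
orientation: [3.141, 0.0, 0.586]
ft_force: [-0.5, -0.8, -0.1]
grip_width: -0.0004
grip_force: 0.0
2.0167 [ 0.51986773 -0.00198457  0.20107113] [3.14141949e+00 4.25345493e-04 5.86438807e-01] [-0.48913684 -0.81058609 -0.08400558] -0.00040669682955821103
{'camera_matrix': array([[284.50940037,   0.        , 257.59392547],
       [  0.        , 284.50940037, 197.27280944],
       [  0.        ,   0.        ,   1.        ]]), 'origin': array([0.58547589, 0.04245407, 0.33528155]), 'orientation': array([-3.11981124e-01, -5.62725036e-04, -9.83200685e-01])}
[257.13479636 190.04578826]
[257.40027145 109.69607549]
[257.17248721 258.05262858]
```

View pics/w1.png

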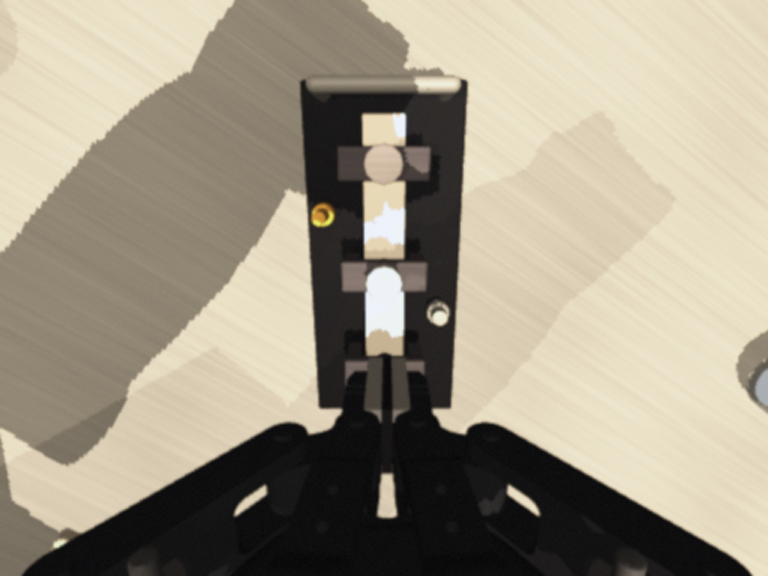

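The wrist view shows the handle foot at (383,163) and the middle foot at about (384,284). The predictions were (386,165) and (386,285), so they agree to about 1 mm. The fingers are lined up with the strip, so I descend over the middle foot.

```bash
python3 -m jog '0.005 -0.0135 0.3 0 0 0 0; 0.005 -0.0135 0.6 0 0 0 0; 0.005 -0.0135 0.85 0 0 0 0; 0.005 -0.0135 0.95 0 0 0 0; 0.005 -0.0135 0.967 0 0 0 0; 0.005 -0.0135 0.967 0 0 0 0;0.005 -0.0135 0.967 0 0 0 0'
python3 -m jog '0 0 0.02 0 0 0 0; 0 0 0.04 0 0 0 0; 0 0 0.06 0 0 0 0; 0 0 0.07 0 0 0 0;0 0 0.07 0 0 0 0;0 0 0.07 0 0 0 0'
python3 - <<'E'
from h import *
import cv2
s=manip.observe();print(s["clock"],s["tcp_pos"],s["ft_force"])
a=manip.capture("scene");b=manip.capture("wrist")
A=cv2.resize(a[150:250,205:335],None,fx=5,fy=5,interpolation=2)[:,:,::-1]
cv2.imwrite("pics/s2.png",A)
E
```

```text
clock: 2.65
tcp_pos: [0.5205, -0.0002, 0.0863]
orientation: [3.14, -0.001, 0.586]
ft_force: [0.2, -0.3, 0.1]
grip_width: 0.0002
grip_force: 0.0
clock: 3.15
tcp_pos: [0.5199, 0.0007, 0.0765]
orientation: [-3.142, 0.0, 0.588]
ft_force: [-0.1, -0.3, -0.1]
grip_width: 0.0002
grip_force: 0.0
3.15 [0.51985079 0.00074681 0.07645321] [-0.0677033  -0.25934841 -0.13239128]
```

View pics/s2.png

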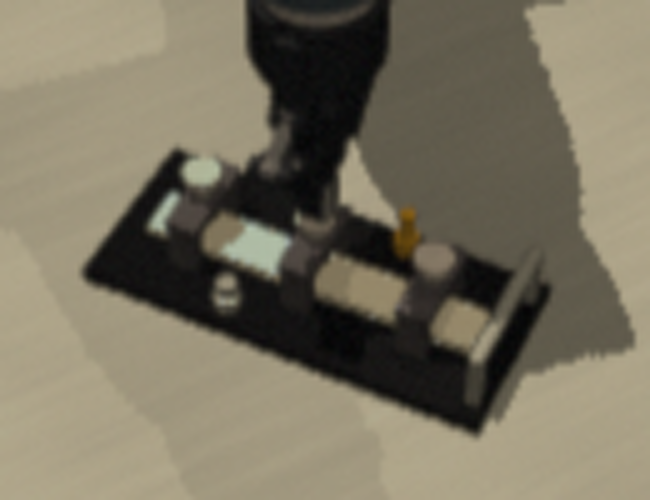

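The fingertip is centred on the middle disc and almost touching it. I press in small steps.

```bash
python3 -m jog '0 0 0.01 0 0 0 0; 0 0 0.02 0 0 0 0; 0 0 0.03 0 0 0 0; 0 0 0.03 0 0 0 0;0 0 0.03 0 0 0 0'|sed -n '2p;4p'
python3 -m jog '0 0 0.01 0 0 0 0; 0 0 0.02 0 0 0 0; 0 0 0.03 0 0 0 0; 0 0 0.03 0 0 0 0;0 0 0.03 0 0 0 0'|sed -n '2p;4p'
python3 -m jog '0 0 0.01 0 0 0 0; 0 0 0.016 0 0 0 0; 0 0 0.016 0 0 0 0;0 0 0.016 0 0 0 0'|sed -n '2p;4p'
```

```text
tcp_pos: [0.52, 0.0007, 0.0729]
ft_force: [0.5, 0.8, 1.9]
tcp_pos: [0.5199, 0.0007, 0.0692]
ft_force: [0.0, 0.5, 1.9]
tcp_pos: [0.5199, 0.0007, 0.0673]
ft_force: [1.0, 0.9, 2.2]
```

```bash
python3 -m jog '0 0 0.01 0 0 0 0; 0 0 0.017 0 0 0 0; 0 0 0.017 0 0 0 0;0 0 0.017 0 0 0 0'|sed -n '2p;4p'
python3 -m jog '0 0 0.008 0 0 0 0; 0 0 0.008 0 0 0 0; 0 0 0.008 0 0 0 0'|sed -n '2p;4p'
python3 - <<'E'
from h import *
for i in range(6):
    s=manip.observe();print(s["tcp_pos"][2],s["ft_force"][2]);manip.capture("wrist")
E
```

```text
tcp_pos: [0.5199, 0.0007, 0.0652]
ft_force: [0.6, 1.4, 2.0]
tcp_pos: [0.5199, 0.0007, 0.0644]
ft_force: [0.4, 0.8, 3.0]
0.06440390310963928 3.0399738985771663
0.06439317395405078 3.1873681220489636
0.064389303654488 2.922386495775223
0.06439993144389461 3.204980847009797
0.0643976867395025 3.8667299399140322
0.06439047383543373 3.473027765161083
```

```bash
python3 -m jog '0 0 0.007 0 0 0 0; 0 0 0.007 0 0 0 0; 0 0 0.007 0 0 0 0'|sed -n '2p;4p'
python3 - <<'E'
from h import *
for i in range(4):
    s=manip.observe();print(s["tcp_pos"][2],s["ft_force"][2]);manip.capture("wrist")
E
```

```text
tcp_pos: [0.5199, 0.0007, 0.0636]
ft_force: [0.8, -0.4, 4.9]
0.06358190858844025 4.900129722415799
0.06356334030141342 5.21557925261371
0.06358094086628802 4.214142910086813
0.06356084551541333 5.041726466568265
```

The force now rises at 2 N/mm to 5 N at about 55.6 mm, so the middle foot is bottomed. I lift and move to the handle-end foot.

```bash
python3 -m jog '0 0 -0.15 0 0 0 0; 0 0 -0.26 0 0 0 0; 0 0 -0.26 0 0 0 0; 0.3 0 -0.26 0 0 0 0; 0.55 0.003 -0.26 0 0 0 0;0.62 0.003 -0.26 0 0 0 0;0.62 0.003 -0.26 0 0 0 0;0.62 0.003 -0.18 0 0 0 0;0.62 0.003 -0.13 0 0 0 0;0.62 0.003 -0.12 0 0 0 0;0.62 0.003 -0.12 0 0 0 0;0.62 0.003 -0.12 0 0 0 0'
python3 - <<'E'
from h import *
import cv2
a=manip.capture("scene")
cv2.imwrite("pics/s3.png",cv2.resize(a[150:250,205:335],None,fx=5,fy=5,interpolation=2)[:,:,::-1])
E
```

```text
clock: 6.75
tcp_pos: [0.5813, 0.0412, 0.0778]
orientation: [-3.141, 0.001, 0.587]
ft_force: [0.1, 0.4, 0.6]
grip_width: -0.0001
grip_force: 0.0
```

View pics/s3.png

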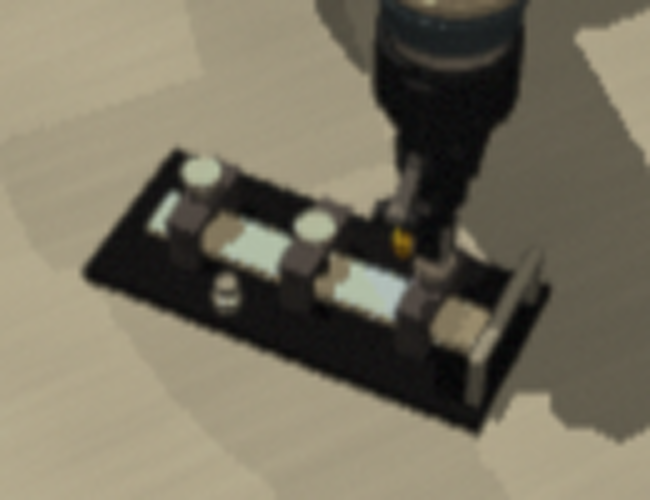

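The middle disc at (315,225) is now clearly lower, and the jig hasn't moved. The tip is above the handle-end disc at (437,262), so I press it.

```bash
python3 -m jog '0 0 0.01 0 0 0 0; 0 0 0.02 0 0 0 0; 0 0 0.03 0 0 0 0; 0 0 0.042 0 0 0 0;0 0 0.042 0 0 0 0'|sed -n '2p;4p'
python3 -m jog '0 0 0.01 0 0 0 0; 0 0 0.02 0 0 0 0; 0 0 0.03 0 0 0 0; 0 0 0.03 0 0 0 0;0 0 0.03 0 0 0 0'|sed -n '2p;4p'
python3 -m jog '0 0 0.01 0 0 0 0; 0 0 0.02 0 0 0 0; 0 0 0.03 0 0 0 0;0 0 0.03 0 0 0 0'|sed -n '2p;4p'
python3 -m jog '0 0 0.008 0 0 0 0; 0 0 0.008 0 0 0 0; 0 0 0.008 0 0 0 0'|sed -n '2p;4p'
python3 - <<'E'
from h import *
for i in range(4):
    s=manip.observe();print(s["tcp_pos"][2],s["ft_force"][2]);manip.capture("wrist")
E
```

```text
tcp_pos: [0.582, 0.0415, 0.0727]
ft_force: [0.0, -2.0, 3.0]
tcp_pos: [0.582, 0.0416, 0.0692]
ft_force: [0.1, -1.0, 1.7]
tcp_pos: [0.582, 0.0417, 0.0654]
ft_force: [0.2, -1.2, 2.2]
tcp_pos: [0.582, 0.0417, 0.0647]
ft_force: [0.2, -1.2, 2.8]
0.06472604648150333 2.823198769830635
0.06474716652120166 3.6045859838674907
0.06475696462313742 2.0122643536008384
0.06475593151501315 2.5688397693222784
```

```bash
python3 -m jog '0 0 0.01 0 0 0 0; 0 0 0.01 0 0 0 0; 0 0 0.01 0 0 0 0'|sed -n '2p;4p'
python3 - <<'E'
from h import *
for i in range(5):
    s=manip.observe();print(s["tcp_pos"][2],s["ft_force"][2]);manip.capture("wrist")
E
```

```text
tcp_pos: [0.582, 0.0416, 0.0636]
ft_force: [-0.3, -1.7, 5.0]
0.06358913692248874 4.964700623269572
0.06360536722592315 4.367118818537932
0.06362954536532597 5.049720339139749
0.06358930552378322 4.562794792875868
0.06359741305728832 5.065486981078873
```

The handle-end foot is bottomed at 5 N, same as before. Next is the plain end.

```bash
python3 -m jog '0 0 -0.15 0 0 0 0; 0 0 -0.26 0 0 0 0; 0 0 -0.26 0 0 0 0; -0.3 0 -0.26 0 0 0 0; -0.6 0.003 -0.26 0 0 0 0;-0.6 0.003 -0.26 0 0 0 0'
python3 -m jog '-0.3 0 0 0 0 0 0;-0.55 0 0 0 0 0 0;-0.65 0.003 0 0 0 0 0;-0.65 0.003 0 0 0 0 0;-0.65 0.003 0.08 0 0 0 0;-0.65 0.003 0.13 0 0 0 0;-0.65 0.003 0.14 0 0 0 0;-0.65 0.003 0.14 0 0 0 0;-0.65 0.003 0.14 0 0 0 0'
python3 - <<'E'
from h import *
import cv2
a=manip.capture("scene")
cv2.imwrite("pics/s4.png",cv2.resize(a[150:250,205:335],None,fx=5,fy=5,interpolation=2)[:,:,::-1])
E
```

```text
clock: 9.42
tcp_pos: [0.5168, 0.0001, 0.0932]
orientation: [-3.138, 0.005, 0.587]
ft_force: [0.6, 0.2, -0.2]
grip_width: -0.0003
grip_force: 0.0
clock: 10.17
tcp_pos: [0.4578, -0.0418, 0.0777]
orientation: [-3.141, 0.0, 0.588]
ft_force: [0.5, -0.3, 0.8]
grip_width: -0.0001
grip_force: 0.0
```

View pics/s4.png

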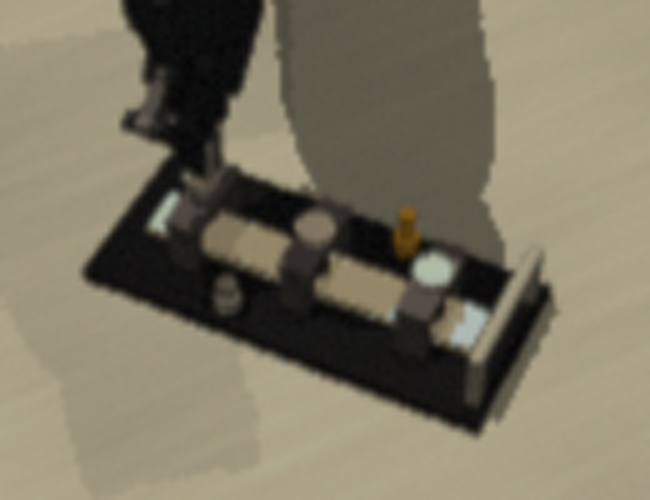

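The handle-end disc at (433,268) is down, the jig is unmoved and the tip is over the plain-end disc at about (203,180). I press it.

```bash
python3 -m jog '0 0 0.01 0 0 0 0; 0 0 0.02 0 0 0 0; 0 0 0.03 0 0 0 0; 0 0 0.042 0 0 0 0;0 0 0.042 0 0 0 0'|sed -n '2p;4p'
python3 -m jog '0 0 0.01 0 0 0 0; 0 0 0.02 0 0 0 0; 0 0 0.03 0 0 0 0; 0 0 0.03 0 0 0 0;0 0 0.03 0 0 0 0'|sed -n '2p;4p'
python3 -m jog '0 0 0.01 0 0 0 0; 0 0 0.02 0 0 0 0; 0 0 0.03 0 0 0 0;0 0 0.03 0 0 0 0'|sed -n '2p;4p'
python3 -m jog '0 0 0.008 0 0 0 0; 0 0 0.008 0 0 0 0; 0 0 0.008 0 0 0 0'|sed -n '2p;4p'
python3 - <<'E'
from h import *
for i in range(5):
    s=manip.observe();print(s["tcp_pos"][2],s["ft_force"][2]);manip.capture("wrist")
E
```

```text
tcp_pos: [0.4577, -0.0421, 0.0728]
ft_force: [1.1, 1.6, 2.2]
tcp_pos: [0.4575, -0.0422, 0.0692]
ft_force: [1.0, 0.9, 1.5]
tcp_pos: [0.4575, -0.0422, 0.0654]
ft_force: [1.2, 0.6, 2.6]
tcp_pos: [0.4575, -0.0422, 0.0647]
ft_force: [1.1, 0.5, 2.0]
0.06469763586770204 1.9969578900495277
0.06471525188593569 1.9383861643525586
0.06472994457058694 3.0606708204829194
0.0647142345986221 2.8585407429238066
0.06473615615868938 3.828989596614039
```

```bash
python3 -m jog '0 0 0.01 0 0 0 0; 0 0 0.01 0 0 0 0; 0 0 0.01 0 0 0 0'|sed -n '2p;4p'
python3 - <<'E'
from h import *
for i in range(5):
    s=manip.observe();print(s["tcp_pos"][2],s["ft_force"][2]);manip.capture("wrist")
E
```

```text
tcp_pos: [0.4576, -0.0422, 0.0635]
ft_force: [-0.1, -0.5, 5.4]
0.06354098074425499 5.385831695638857
0.06358302043659847 5.095366931805814
0.06356902295672873 4.245586815963607
0.06354987449868404 4.164841585666007
0.06354986195830475 5.480846051712563
```

The plain-end foot is bottomed at about 5 N. I lift clear and do a final check.

```bash
python3 -m jog '0 0 -0.15 0 0 0 0; 0 0 -0.3 0 0 0 0; 0 0 -0.6 0 0 0 0; 0 0 -0.9 0 0 0 0; 0 0 -1 0 0 0 0;0 0 -1 0 0 0 0;0 0 -1 0 0 0 0'
python3 - <<'E'
from h import *
import cv2
a=manip.capture("scene")
cv2.imwrite("pics/s5.png",cv2.resize(a[150:250,205:335],None,fx=5,fy=5,interpolation=2)[:,:,::-1])
E
```

```text
clock: 12.97
tcp_pos: [0.4574, -0.0421, 0.1833]
orientation: [3.141, -0.0, 0.588]
ft_force: [0.4, 1.0, -0.3]
grip_width: 0.0003
grip_force: 0.0
```

View pics/s5.png

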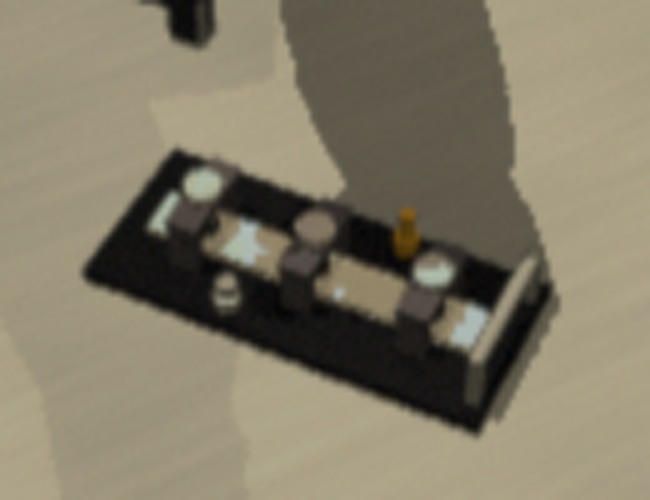

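All three discs, at (203,183), (315,227) and (434,269), are down. The jig, pin and nut are unmoved.

```bash
python3 -c "
from rig import manip
print(manip.close_job())"
```

```text
the job is handed in; nothing more can be done
None
```

I pressed all three feet fully down in the order asked (middle, handle end, plain end) at about 5 N each, with the jig, pin and nut unmoved in the final picture, and handed the job in at about 13 s; the hand-in returned no verdict.

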